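Prop open the wide sausage bin

ROBOT

A 6-joint arm with a two-finger parallel gripper is mounted at the origin on the work surface. World frame = base frame: x ahead of the robot, y to its left, z up, the work surface at z = 0. Lengths are in m, angles in rad, forces in N, time in s.
With the tool pointing down it reaches from about 0.3 to 0.875 m from the base axis. Payload 6.4 kg.
Tool frame: the origin (TCP) lies midway between the tips of the shut fingers; the grasp point (between the pads) lies 19 mm behind it; z points along the fingers, y is the line along which they close (so a half turn about z gives the same grasp; the last joint's range is limited). The gripper opens to 85 mm and grips with 20 to 120 N. Pads are 22 mm wide; open, the fingers measure 114 mm over their backs; the gripper's body (76 mm by 85 mm) begins 54 mm behind the grasp point. The pads swing forward as they close: fully open they stand 13 mm farther back than shut.
Start: joints at [-1.413, 0.181, 1.607, -0, 1.354, -0.206], TCP at [0.205, -0.537, 0.194] pointing down, gripper open.
Joint ranges: [-2.99, 2.99], [-0.89, 2.07], [0.3, 2.58], [-1.14, 4.28], [0, 2.63], [-3.12, 3.12]. Speed limits (rad/s): [2.57, 2.57, 3.01, 3.14, 3.14, 3.14].

INTERFACE

Orientations are given as a unit quaternion [w, x, y, z].
In Python, from bench import status, camera, ctrl gives the robot as it stands. The module is installed in compiled form; this text tells all that it offers.
- The arm moves only by the shell command python3 -m handwheel 'ROWS'. ROWS is JSON, a list that holds one entry, the list of rows, each a list of 7 numbers: the opening, from -1 (shut) to 1 (fully open), then the shift along the tool's x, y, z in cm, then the turn, a rotation vector about the tool's x, y, z in degrees. A call has 1 to 10 rows; each row is the pose to reach, as a shift and turn from the pose commanded when the call began, along the tool's axes at that moment; what a row does not reach only later rows make up. A row lasts 1/8 s, in which the tool goes at most 62.5 mm and 10.7 degrees, less where a joint would pass 70% of its speed; a pose out of reach is approached as far as the arm can. A call with a gripper value outside its range is refused whole. The fingers move at their own pace and stop on an object; the grip force is fixed at half the most. Time passes only in rows, so rows that repeat a pose let the fingers close. It gives the time, the measured TCP pose, the force, the opening and the grip force at its end, in the units of the state.
- status.get_obs(): the state, without advancing time (a new reading comes with each control period).
- camera(name): name is "scene" or "top" or "wrist"; returns a dict with "frame" (384x512x3 uint8, blue, green, red), "depth" (384x512 float32, m along the optical axis (not along the pixel's ray), 0 where there is no reading), "fx", "fy", "cx", "cy" (pixels), "extrinsics" (4x4, takes a point from camera to world coordinates); the wrist camera has in their place "hand_eye" (4x4, takes a point from camera to tool coordinates, whose origin is the TCP and whose axes are the flange's). Camera axes: x right, y down, z forward; pixel columns grow to the right and rows downward; lengths in m; the calibration is good to about 2 mm. A picture is of the moment at which its call begins: read the wrist's pose just before it.
- ctrl.hand_in(): hands the job in; it is judged then, once.
The state is a dict: "time_s": time; "q": joint angles; "dq": joint speeds; "joint_efforts": joint torques, N m; "eef_pos": TCP position; "eef_rot": TCP orientation; "wrist_force": force on the tool from outside, world axes, zero at the start; "torque": the same for the moment, N m; "opening": opening from 0.0 (shut) to 1.0 (fully open); "grasp_force": force on a finger pad.
Only numpy, scipy, OpenCV 4.12 (cv2) and the standard library are available. Lean on these libraries where they do the work, as an engineer would, in place of code of your own. Each camera call takes 0.05 s, during which the arm holds its last target. There are 200 camera calls.

TASK

Two lidded wooden bins stand on the market stall's counter, both shut. Lift the lid of the wider bin, which has a tab at its front edge, until its steel stay springs up underneath, then lower the lid gently, without letting it drop, to rest on the stay and let go, so that it stands propped open by itself. Leave the narrower bin shut.

Things in the scene. Friction and masses are not known exactly. Their poses are not given: they have to be found in the camera images.
- wide_tab (a point): Grip point in the wide bin lid's lift tab, a dark wood tongue at mid front edge, 56 mm out, 24 wide (y), 16 thick. Point: mid-width and -thickness, 36 mm ahead of the box wall, 118 mm over the counter when shut. Axes turn with the lid: x to the hinge in the lid's plane, y along the hinge, z out of the lid's top. Level hinge line: 236 mm along +x, 8 mm along -z. Bin yaw within 0.35 rad.
- wide_lid (a joint): Angle (rad) of the wide bin's lid: 0 shut, grows as the tab rises, stop at 1.35. Fixed wooden box 200 deep (x), 280 wide (y), 110 mm high; wooden lid 206 x 325 x 12 mm, about 0.4 kg, hinged along the far top edge, swings freely and falls if let go. Lifting the tab takes about 2 N. Raise it past 1.15 to free the stay; lowered, it then rests on the stay at 1.01.
- wide_stay (a joint): Angle (rad) of the wide bin's stay, a flat steel bar 140 mm long pivoted outside the bin's left (+y) wall near the front, under the lid's overhang. 0: folded under the shut lid. A weak spring makes it follow the lid up by itself; once the lid passes 1.15 rad it snaps to its stop at 0.87 and then carries the lid. The robot need not touch it.
- narrow_lid (a joint): Angle (rad, 0 shut) of the lid of the other bin, alike but only 150 mm wide, which stands to the left or right of the wide bin. Its lid must stay shut.

How it is judged:
By the outcome, as a careful person would: the job done as asked, in the order asked, and still so for the second after the job is handed in, with the robot touching nothing.
It also fails if it takes over 40 s, if anything falls off the work surface, if the arm or the gripper's body presses on something with over 40 N, if the wrist force passes 120 N, or if a joint passes its speed limit or range.

## Working session

There is one attempt and no reset: what is moved stays moved. The work goes in short steps, Python scripts to look and compute and a shell command to move; the robot and the scene stay as the last step left them, time stands still between calls to the robot, and variables do not carry over. Pictures are saved under pics/ and viewed, at most 10 in all, crops included, and the job is handed in when it is done.

```bash
mkdir -p pics
python3 - <<'E'
from bench import status,camera
import cv2,numpy as np
o=status.get_obs();print(o)
for n in("scene","top"):
    c=camera(n);cv2.imwrite(f"pics/{n}.png",c["frame"]);np.savez(n,**c);print(c["fx"],c["cx"],c["cy"],c["extrinsics"])
a=cv2.imread("pics/scene.png");b=cv2.imread("pics/top.png")
cv2.imwrite("pics/both.png",cv2.resize(np.vstack([a,b]),(400,600)))
E
```

```text
{'time_s': 0.0, 'q': array([-1.41329255e+00,  1.81524446e-01,  1.60802609e+00, -3.38400384e-06,
        1.35379230e+00, -2.06312092e-01]), 'dq': array([-0.00117268, -0.00087734,  0.00106785, -0.0002917 , -0.00064312,
       -0.00067233]), 'joint_efforts': array([ 8.02919913e-04, -4.44869363e+01, -3.51333261e+01, -2.64135788e-04,
        8.89063842e-03,  1.30553624e-05]), 'eef_pos': array([ 0.20451886, -0.53673367,  0.1935848 ]), 'eef_rot': array([-8.74871934e-04,  9.83499883e-01,  1.80906644e-01,  1.97022620e-05]), 'wrist_force': array([-0.15121278, -0.08214982, -0.57005946]), 'torque': array([ 0.01452402,  0.01131951, -0.01565387]), 'grasp_force': 0.0, 'opening': 0.9970766548369886}
403.90029624126674 259.25626230004485 192.17482329873982 [[ 0.54391409  0.64603684 -0.53553139  1.16468174]
 [ 0.83899276 -0.40668251  0.36152521 -0.3292014 ]
 [ 0.01576735 -0.64594562 -0.76322058  0.94392892]
 [ 0.          0.          0.          1.        ]]
356.35107346788635 260.93290891049253 192.64583878360904 [[ 1.02183406e-04 -9.82160930e-01  1.88042276e-01  4.21830771e-01]
 [-9.99752522e-01  4.08285582e-03  2.18683781e-02  2.62240908e-02]
 [-2.22460161e-02 -1.87997974e-01 -9.81917449e-01  1.10716127e+00]
 [ 0.00000000e+00  0.00000000e+00  0.00000000e+00  1.00000000e+00]]
```

View pics/top.png

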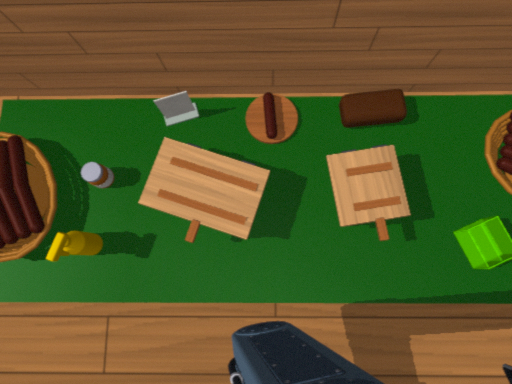

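View pics/scene.png

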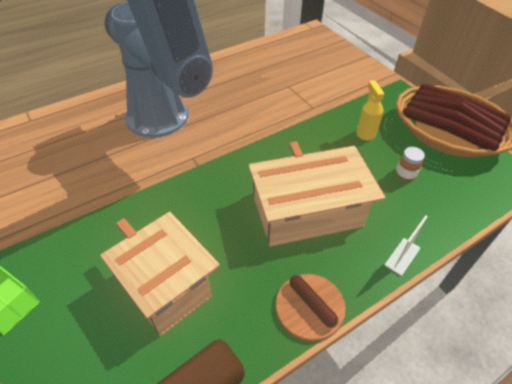

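The top view shows the wide bin's lid at about (205,190), with its tab at (192,231). The narrow bin is on the right at (368,187), and the spray bottle is left of the wide bin at (80,244).

```bash
cat > h.py <<'E'
import numpy as np,cv2
def pts(c,T):
    v,u=np.mgrid[:384,:512];d=c["depth"]
    P=np.stack([(u-c["cx"])/c["fx"]*d,(v-c["cy"])/c["fy"]*d,d],-1)
    return P@T[:3,:3].T+T[:3,3]
E
python3 - <<'E'
from h import *
c=dict(np.load("top.npz"));W=pts(c,c["extrinsics"]);W[c["depth"]==0]=0
m=((W[...,2]>.10)&(W[...,2]<.15)).astype(np.uint8);m[:,300:]=0;m[:120]=0;m[260:]=0;m[:,:125]=0
n,l,s,_=cv2.connectedComponentsWithStats(m);i=1+np.argmax(s[1:,4]);print(s[i])
k=(l==i).astype(np.uint8)
lid=cv2.morphologyEx(k,cv2.MORPH_OPEN,np.ones((21,21)))
r=cv2.minAreaRect(W[lid>0][:,:2].astype(np.float32));print("lid",r,cv2.boxPoints(r),np.median(W[lid>0][:,2]))
t=k.copy();t[cv2.dilate(lid,np.ones((5,5)))>0]=0
n,l,s,_=cv2.connectedComponentsWithStats(t);i=1+np.argmax(s[1:,4]);print(s[i])
q=W[l==i];print("tab",q.mean(0),cv2.minAreaRect(q[:,:2].astype(np.float32)))
E
```

```text
[ 138  137  132  106 8328]
lid ((0.632805347442627, 0.2101639211177826), (0.3248124122619629, 0.21141071617603302), 71.44145965576172) [[0.4809072  0.08984621]
 [0.68132436 0.02255981]
 [0.7847035  0.33048165]
 [0.58428633 0.39776802]] 0.12311325695041542
[ 181  195   79   48 1207]
tab [0.54628982 0.15602532 0.12328603] ((0.5430295467376709, 0.16071432828903198), (0.12894566357135773, 0.22113680839538574), 4.095061779022217)
```

```bash
cat >> h.py <<'E'
from scipy.spatial.transform import Rotation as R
import json
def cur():
    from bench import status
    o=status.get_obs();w,x,y,z=o["eef_rot"];return o,np.array(o["eef_pos"]),R.from_quat([x,y,z,w])
def tgt(tab,yaw,pitch,lid=0,back=0):  # grasp point=tab at lid angle, tool pitch below lid plane
    lx=np.array([np.cos(yaw),np.sin(yaw),0]);up=np.array([0,0,1.]);y=np.array([np.sin(yaw),-np.cos(yaw),0])
    # hinge, lid rotated
    h=tab+.236*lx-.008*up
    X=np.cos(lid)*lx-np.sin(lid)*up;Z=np.sin(lid)*lx+np.cos(lid)*up
    g=h-.236*X+.008*Z
    z=np.cos(pitch)*X-np.sin(pitch)*Z
    return g+(.019-back)*z,R.from_matrix(np.stack([np.cross(y,z),y,z],1))
def delta(p,r):
    o,p0,r0=cur();return np.round(np.r_[r0.inv().apply(p-p0)*100,(r0.inv()*r).as_rotvec(degrees=True)],2).tolist()
E
python3 - <<'E'
from h import *
t=np.array([.507,.252,.118])
p,r=tgt(t,-.324,np.pi/4,back=.12);print(p,delta(p,r))
E
```

```text
[0.43929811 0.27473664 0.18941778] [50.82, -67.49, 0.55, -15.55, 43.19, 37.29]
```

```bash
python3 -m handwheel '[[[1,25,-34,-10,0,0,15],[1,25,-34,-10,0,0,15],[1,25,-34,-10,0,0,15],[1,25,-34,-10,0,0,15],[1,25,-34,-10,0,0,15],[1,25,-34,-10,0,0,15],[1,25,-34,-10,0,0,15],[1,50,-67,-6,-8,20,37],[1,50,-67,-6,-8,20,37],[1,50,-67,-6,-8,20,37]]]'
python3 - <<'E'
from h import *
p,r=tgt(np.array([.507,.252,.118]),-.324,np.pi/4,back=.12);print(delta(p,r),cur()[0]["q"])
E
```

```text
time_s: 1.35
eef_pos: [0.3613, 0.0148, 0.2787]
eef_rot: [0.037, 0.981, -0.117, 0.153]
wrist_force: [0.7, 0.4, -0.6]
opening: 1.0
grasp_force: 0.0
[-1.19, -27.41, 7.96, -0.67, 26.88, 5.1] [-0.26104011 -0.71040682  2.17192934 -0.02937703  1.36502391  1.5481901 ]
```

```bash
python3 -m handwheel '[[[1,-1.2,-27.4,6,-0.7,26.9,5],[1,-1.2,-27.4,8,-0.7,26.9,5],[1,-1.2,-27.4,8,-0.7,26.9,5],[1,-1.2,-27.4,8,-0.7,26.9,5],[1,-1.2,-27.4,8,-0.7,26.9,5],[1,-1.2,-27.4,8,-0.7,26.9,5],[1,-1.2,-27.4,8,-0.7,26.9,5],[1,-1.2,-27.4,8,-0.7,26.9,5],[1,-1.2,-27.4,8,-0.7,26.9,5],[1,-1.2,-27.4,8,-0.7,26.9,5]]]'
python3 - <<'E'
from h import *
from bench import camera
p,r=tgt(np.array([.507,.252,.118]),-.324,np.pi/4,back=.12);print(delta(p,r),cur()[0]["q"])
o,p0,r0=cur();c=camera("wrist");cv2.imwrite("pics/w1.png",c["frame"])
np.savez("w1",p0=p0,M=r0.as_matrix(),**c);print(c["hand_eye"],c["fx"])
E
```

```text
time_s: 2.6
eef_pos: [0.4401, 0.269, 0.1941]
eef_rot: [0.061, 0.915, -0.144, 0.371]
wrist_force: [0.4, -0.2, 0.1]
opening: 1.005
grasp_force: 0.0
[-0.51, -0.52, 0.16, -0.17, 0.83, 0.6] [ 0.74071211 -0.09375584  2.11376121 -0.88420048  0.90461822  3.11748406]
[[ 3.80428203e-04 -9.63465832e-01 -2.67831003e-01  6.82752145e-02]
 [ 9.99999113e-01  7.08303610e-04 -1.12757096e-03 -6.57923508e-04]
 [ 1.27608176e-03 -2.67830337e-01  9.63465247e-01 -1.79303945e-01]
 [ 0.00000000e+00  0.00000000e+00  0.00000000e+00  1.00000000e+00]] 297.1043598793291
```

View pics/w1.png

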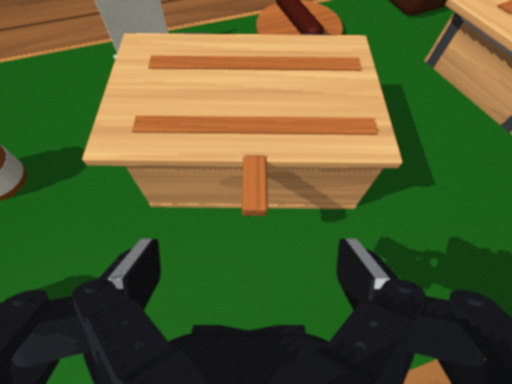

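The wrist view shows the wide bin straight ahead. Its tab spans columns 243–267 and rows 155–213, between the open fingers. q6 is close to its limit, so I'll refine the tab position and use a slightly steeper pitch.

Run:
```python
from h import *
c=dict(np.load("w1.npz"));T=np.eye(4);T[:3,:3]=c["M"];T[:3,3]=c["p0"];W=pts(c,T@c["hand_eye"])
hsv=cv2.cvtColor(c["frame"],cv2.COLOR_BGR2HSV)
print(hsv[180,255],hsv[180,225],hsv[145,200])
m=cv2.inRange(hsv,(5,130,60),(13,255,255));m[:157]=0;m[225:]=0;m[:,:235]=0;m[:,275:]=0
q=W[(m>0)&(W[...,2]>.122)&(W[...,2]<.135)];print(len(q),np.median(q[:,2]),q.mean(0));r=cv2.minAreaRect(q[:,:2].astype(np.float32));print(r,cv2.boxPoints(r))
# front lid edge fit
L=[];
for u in range(100,390,4):
    if 236<u<274: continue
    v=np.where((W[:,u,2]>.117)&(W[:,u,2]<.135)&(np.arange(384)<175))[0]
    L.append(W[v.max(),u])
L=np.array(L);f=cv2.fitLine(L[:,:2].astype(np.float32),cv2.DIST_HUBER,0,.01,.01).ravel();print(f,np.arctan2(-f[0],f[1]),L[0],L[-1])
```

```text
[ 12 178 191] [ 15 136 143] [ 17 130 229]
1327 0.12581726444410116 [0.5016226  0.24334731 0.12573808]
((0.5035117268562317, 0.2424352467060089), (0.023858338594436646, 0.059716884046792984), 71.23208618164062) [[0.47140285 0.24074687]
 [0.5279445  0.22153383]
 [0.53562057 0.24412362]
 [0.47907895 0.26333666]]
[0.31665662 0.9485402  0.54335296 0.27837217] -0.32220265 [0.57887236 0.38386813 0.11768862] [0.48538925 0.10485779 0.11797969]
```

```bash
cat >> h.py <<'E'
TAB=np.array([.500,.2435,.118]);YAW=-.323;PIT=np.radians(50)
E
python3 - <<'E'
from h import *
print(delta(*tgt(TAB,YAW,PIT,back=.06)),delta(*tgt(TAB,YAW,PIT)))
E
```

```text
[-0.38, 0.54, 5.9, -0.12, -4.18, 0.56] [-0.81, 0.55, 11.88, -0.12, -4.18, 0.56]
```

```bash
python3 -m handwheel '[[[1,-0.4,0.5,3,0,-4.2,0.6],[1,-0.4,0.5,5.9,0,-4.2,0.6],[1,-0.4,0.5,5.9,0,-4.2,0.6],[1,-0.4,0.5,5.9,0,-4.2,0.6],[1,-0.4,0.5,5.9,0,-4.2,0.6]]]'
python3 - <<'E'
from h import *
print(delta(*tgt(TAB,YAW,PIT)),cur()[0]["q"])
E
```

```text
time_s: 3.28
eef_pos: [0.475, 0.2537, 0.1497]
eef_rot: [0.053, 0.928, -0.15, 0.338]
wrist_force: [-0.7, 0.0, -1.1]
opening: 1.0
grasp_force: 0.0
[0.03, 0.2, 6.06, -0.2, -0.01, 0.04] [ 0.61261536 -0.01494453  2.10462842 -0.82656892  0.776277    3.03249678]
```

```bash
python3 -m handwheel '[[[1,0,0.2,2,0,0,0],[1,0,0.2,4,0,0,0],[1,0,0.2,6,0,0,0],[1,0,0.2,6,0,0,0],[-1,0,0.2,6,0,0,0],[-1,0,0.2,6,0,0,0],[-1,0,0.2,6,0,0,0],[-1,0,0.2,6,0,0,0],[-1,0,0.2,6,0,0,0],[-1,0,0.2,6,0,0,0]]]'
python3 - <<'E'
from h import *
from bench import camera
o=cur()[0];print(delta(*tgt(TAB,YAW,PIT)),o["q"],o["opening"],o["grasp_force"])
cv2.imwrite("pics/w2.png",camera("wrist")["frame"])
for a in (.2,.4,.6,.8,1.0,1.2):print(a,delta(*tgt(TAB,YAW,PIT,lid=a)))
E
```

```text
time_s: 4.53
eef_pos: [0.5112, 0.2393, 0.1029]
eef_rot: [0.054, 0.928, -0.15, 0.337]
wrist_force: [-0.6, 0.6, 2.0]
opening: 0.001
grasp_force: 0.9
[0.06, -0.04, -0.02, -0.14, 0.03, 0.04] [ 0.53443607  0.10873937  2.09554526 -0.92110884  0.65354652  3.10138855] 0.0006282819913255176 0.9041653666645288
0.2 [3.17, -0.05, -3.24, -0.13, -11.42, 0.06]
0.4 [6.85, -0.05, -5.77, -0.12, -22.88, 0.07]
0.6 [10.96, -0.06, -7.52, -0.12, -34.34, 0.09]
0.8 [15.34, -0.05, -8.42, -0.11, -45.8, 0.1]
1.0 [19.81, -0.05, -8.43, -0.1, -57.26, 0.11]
1.2 [24.2, -0.04, -7.56, -0.09, -68.72, 0.12]
```

View pics/w2.png

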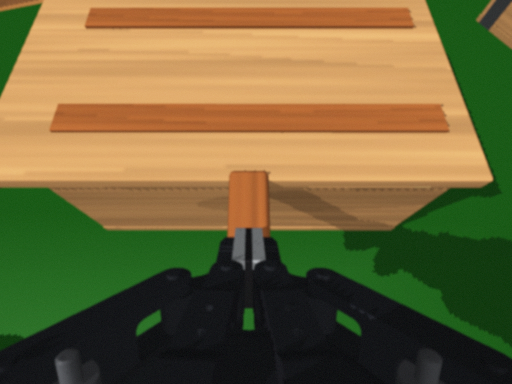

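The fingers closed fully just short of or above the tab (tips near (249,235), tab at rows 170–235). I'll measure again from here.

Run:
```python
from h import *
from bench import camera
o,p0,r0=cur();c=camera("wrist");T=np.eye(4);T[:3,:3]=r0.as_matrix();T[:3,3]=p0;W=pts(c,T@c["hand_eye"])
n=np.array([.948,-.317]);s=np.array([.317,.948])
for v in range(150,270,8):
    P=W[v,249];Q=W[v,234]; print(v,[ (round(float(X[:2]@n),4),round(float(X[:2]@s),4),round(float(X[2]),4)) for X in (P,Q)],c["frame"][v,249])
print("tcp",p0[:2]@n,p0[:2]@s,p0[2])
```

```text
150 [(0.4487, 0.3893, 0.1227), (0.4484, 0.3988, 0.1231)] [113 176 227]
158 [(0.4426, 0.3893, 0.1229), (0.4428, 0.3987, 0.1226)] [111 175 227]
166 [(0.4371, 0.3893, 0.1225), (0.4365, 0.3985, 0.1235)] [100 159 210]
174 [(0.4295, 0.3893, 0.1263), (0.4298, 0.3983, 0.1256)] [ 54 104 182]
182 [(0.4243, 0.3893, 0.126), (0.4239, 0.3981, 0.1267)] [ 54 106 183]
190 [(0.4187, 0.3892, 0.1267), (0.4188, 0.398, 0.1264)] [ 49 104 180]
198 [(0.4138, 0.3892, 0.1263), (0.4136, 0.3979, 0.1266)] [ 52 107 183]
206 [(0.409, 0.3892, 0.1258), (0.4087, 0.3978, 0.1265)] [ 55 106 183]
214 [(0.4039, 0.3892, 0.1264), (0.4042, 0.3977, 0.1255)] [ 54 107 184]
222 [(0.3991, 0.3892, 0.1267), (0.3992, 0.3976, 0.1263)] [ 53 105 184]
230 [(0.389, 0.3892, 0.1445), (0.3945, 0.3975, 0.1264)] [19 15 16]
238 [(0.3833, 0.3892, 0.1505), (0.386, 0.3966, 0.1407)] [18 19 17]
246 [(0.3778, 0.3892, 0.1573), (0.3779, 0.3957, 0.157)] [22 20 20]
254 [(0.3729, 0.3892, 0.1639), (0.3733, 0.3954, 0.1619)] [18 15 19]
262 [(0.3692, 0.3892, 0.1663), (0.3683, 0.3949, 0.1704)] [30 27 31]
tcp 0.40870164116245133 0.3888679204086817 0.10287230336703045
```

Run:
```python
from h import *
from bench import camera
for c in (dict(np.load("w1.npz")),camera("wrist")):
    W=pts(c,c["hand_eye"]);m=(c["depth"]>.03)&(W[...,2]<.012)&(W[...,2]>-.2)&(c["frame"].max(-1)<200)
    m&=(np.abs(W[...,0])<.03)&(np.abs(W[...,1])<.07)
    q=W[m]
    for a in np.arange(-.08,.012,.008):
        k=q[(q[:,2]>=a)&(q[:,2]<a+.008)]
        if len(k):print(round(a,3),len(k),k[:,:2].min(0).round(3),k[:,:2].max(0).round(3),np.abs(k[:,1]).min().round(3))
    print()
```

```text
-0.08 1284 [-0.011 -0.057] [0.012 0.056] 0.041
-0.072 1125 [-0.011 -0.057] [0.012 0.056] 0.041
-0.064 891 [-0.011 -0.057] [0.012 0.055] 0.042
-0.056 399 [-0.011 -0.054] [0.012 0.049] 0.041

-0.08 773 [-0.011 -0.022] [0.014 0.02 ] 0.0
-0.072 382 [ 0.007 -0.014] [0.012 0.013] 0.0
-0.064 485 [ 0.006 -0.014] [0.012 0.013] 0.0
-0.056 414 [ 0.006 -0.014] [0.012 0.013] 0.0
-0.048 239 [ 0.006 -0.014] [0.012 0.012] 0.0
-0.04 2 [ 0.01  -0.006] [0.011 0.006] 0.006
-0.032 341 [ 0.    -0.012] [0.01  0.011] 0.0
-0.024 864 [ 0.004 -0.013] [0.019 0.011] 0.0
-0.016 774 [ 0.014 -0.012] [0.029 0.011] 0.0
-0.008 821 [ 0.023 -0.07 ] [0.03 0.07] 0.0
-0.0 761 [ 0.02 -0.07] [0.03 0.07] 0.011
```

The depth data show the real fingertips are about 41 mm short of the reported TCP, so they closed above the tab. I'll use the measured finger geometry: back off, then go 41 mm deeper at a slightly steeper pitch.

```bash
sed -i 's/(.019-back)/(.060-back)/; s/radians(50)/radians(57)/' h.py
python3 - <<'E'
from h import *
print(delta(*tgt(TAB,YAW,PIT,back=.05)),delta(*tgt(TAB,YAW,PIT)))
E
```

```text
[-0.06, -0.05, -0.93, -0.13, -6.96, 0.06] [-0.66, -0.03, 4.03, -0.13, -6.96, 0.06]
```

```bash
python3 -m handwheel '[[[-1,0,0,-2,0,-7,0],[1,0,0,-2,0,-7,0],[1,0,0,-2,0,-7,0],[1,0,0,-2,0,-7,0],[1,0,0,-2,0,-7,0],[1,-0.3,0,1,0,-7,0],[1,-0.5,0,2.5,0,-7,0],[1,-0.7,0,4,0,-7,0],[1,-0.7,0,4,0,-7,0],[1,-0.7,0,4,0,-7,0]]]'
python3 - <<'E'
from h import *
print(delta(*tgt(TAB,YAW,PIT)),cur()[0]["q"])
E
```

```text
time_s: 5.92
eef_pos: [0.5303, 0.233, 0.0678]
eef_rot: [0.045, 0.947, -0.153, 0.28]
wrist_force: [0.1, -1.2, 0.2]
opening: 1.003
grasp_force: 0.0
[0.04, -0.04, 0.04, -0.12, 0.04, 0.06] [ 0.44059465  0.18243502  2.03467432 -0.71415804  0.60900467  2.86391155]
```

Joint margins are now comfortable, so I'll close.

```bash
python3 -m handwheel '[[[-1,0,0,0,0,0,0],[-1,0,0,0,0,0,0],[-1,0,0,0,0,0,0],[-1,0,0,0,0,0,0],[-1,0,0,0,0,0,0],[-1,0,0,0,0,0,0]]]'
python3 - <<'E'
from h import *
o=cur()[0];print(delta(*tgt(TAB,YAW,PIT)),o["q"])
for a in (.1,.2,.3,.4,.5,.6,.7,.8):print(a,delta(*tgt(TAB,YAW,PIT,lid=a)))
E
```

```text
time_s: 6.68
eef_pos: [0.5303, 0.2329, 0.0679]
eef_rot: [0.045, 0.947, -0.153, 0.28]
wrist_force: [-5.7, -0.1, 5.9]
opening: 0.273
grasp_force: 58.4
[0.04, -0.04, 0.05, -0.12, 0.03, 0.06] [ 0.44071933  0.18207086  2.03482902 -0.71422611  0.60919665  2.86405441]
0.1 [0.89, -0.04, -1.84, -0.12, -5.7, 0.07]
0.2 [1.92, -0.05, -3.65, -0.11, -11.43, 0.07]
0.3 [3.13, -0.05, -5.33, -0.11, -17.16, 0.08]
0.4 [4.49, -0.05, -6.89, -0.11, -22.89, 0.08]
0.5 [6.01, -0.05, -8.31, -0.1, -28.61, 0.09]
0.6 [7.66, -0.05, -9.57, -0.1, -34.34, 0.09]
0.7 [9.43, -0.05, -10.65, -0.1, -40.07, 0.1]
0.8 [11.3, -0.05, -11.56, -0.09, -45.8, 0.1]
```

```bash
python3 -m handwheel '[[[-1,0.4,0,-0.9,0,-2.9,0],[-1,0.9,0,-1.8,0,-5.7,0],[-1,1.4,0,-2.7,0,-8.6,0],[-1,1.9,0,-3.65,0,-11.4,0],[-1,2.5,0,-4.5,0,-14.3,0],[-1,3.1,0,-5.3,0,-17.2,0],[-1,3.8,0,-6.1,0,-20,0],[-1,4.5,0,-6.9,0,-22.9,0],[-1,4.5,0,-6.9,0,-22.9,0]]]'
python3 - <<'E'
from h import *
o=cur()[0];print(o["q"],o["torque"])
for a in (.4,.5,.6,.7,.8,.9,1.0):print(a,delta(*tgt(TAB,YAW,PIT,lid=a)))
E
```

```text
time_s: 7.8
eef_pos: [0.5296, 0.2331, 0.1503]
eef_rot: [0.013, 0.983, -0.16, 0.085]
wrist_force: [-7.2, 3.3, 3.6]
opening: 0.273
grasp_force: 62.5
[ 0.26843643  0.14191308  1.75642137 -0.10582549  1.10143818  2.20224372] [ 0.44761054  0.77997574 -0.00151541]
0.4 [0.08, -0.05, 0.02, -0.09, 0.22, 0.06]
0.5 [0.93, -0.05, -1.88, -0.08, -5.51, 0.06]
0.6 [1.95, -0.05, -3.68, -0.08, -11.23, 0.07]
0.7 [3.15, -0.05, -5.37, -0.08, -16.96, 0.07]
0.8 [4.52, -0.05, -6.94, -0.07, -22.69, 0.08]
0.9 [6.03, -0.05, -8.36, -0.07, -28.42, 0.08]
1.0 [7.68, -0.05, -9.62, -0.07, -34.15, 0.08]
```

Forces are small. I'll continue along the arc to 0.8.

```bash
python3 -m handwheel '[[[-1,0.4,0,-0.9,0,-2.9,0],[-1,0.9,0,-1.9,0,-5.6,0],[-1,1.4,0,-2.8,0,-8.5,0],[-1,1.95,0,-3.7,0,-11.3,0],[-1,2.5,0,-4.5,0,-14.2,0],[-1,3.15,0,-5.4,0,-17,0],[-1,3.8,0,-6.2,0,-19.9,0],[-1,4.5,0,-6.9,0,-22.7,0],[-1,4.5,0,-6.9,0,-22.7,0]]]'
python3 - <<'E'
from h import *
o=cur()[0];print(o["q"],o["torque"])
for a in (.8,.9,1.0,1.1,1.15,1.2,1.22,1.25):print(a,delta(*tgt(TAB,YAW,PIT,lid=a)))
E
```

```text
time_s: 8.93
eef_pos: [0.5598, 0.223, 0.2268]
eef_rot: [-0.019, 0.981, -0.159, -0.111]
wrist_force: [-10.3, 1.7, 7.4]
opening: 0.272
grasp_force: 62.7
[0.12338932 0.36209343 1.33528696 0.09766473 1.64801711 2.01235657] [ 0.27071498  1.76577746 -0.00935033]
0.8 [0.08, -0.05, 0.02, -0.03, 0.11, 0.14]
0.9 [0.92, -0.05, -1.88, -0.03, -5.62, 0.14]
1.0 [1.95, -0.04, -3.68, -0.02, -11.35, 0.14]
1.1 [3.16, -0.04, -5.37, -0.01, -17.08, 0.15]
1.15 [3.82, -0.04, -6.17, -0.01, -19.95, 0.15]
1.2 [4.52, -0.04, -6.93, -0.0, -22.81, 0.15]
1.22 [4.82, -0.04, -7.23, -0.0, -23.96, 0.15]
1.25 [5.26, -0.04, -7.66, -0.0, -25.68, 0.15]
```

```bash
python3 -m handwheel '[[[-1,0.4,0,-0.9,0,-2.9,0],[-1,0.9,0,-1.9,0,-5.6,0],[-1,1.4,0,-2.8,0,-8.5,0],[-1,1.95,0,-3.7,0,-11.3,0],[-1,2.5,0,-4.5,0,-14.2,0],[-1,3.15,0,-5.4,0,-17,0],[-1,3.8,0,-6.2,0,-19.9,0],[-1,4.5,0,-6.9,0,-22.8,0],[-1,5,0,-7.4,0,-24.6,0],[-1,5,0,-7.4,0,-24.6,0]]]'
python3 -m handwheel '[[[-1,0,0,0,0,0,0],[-1,0,0,0,0,0,0]]]'
python3 - <<'E'
from h import *
from bench import camera
o=cur()[0];print(o["q"],o["torque"])
a=camera("scene");b=camera("top")
cv2.imwrite("pics/s3.png",np.hstack([cv2.resize(a["frame"][60:280,200:420],(400,400)),cv2.resize(b["frame"][100:280,110:290],(400,400))]))
for a in (1.23,1.15,1.1,1.05,1.01,.99):print(a,delta(*tgt(TAB,YAW,PIT,lid=a)))
E
```

```text
time_s: 10.18
eef_pos: [0.622, 0.2021, 0.2886]
eef_rot: [-0.052, 0.935, -0.15, -0.317]
wrist_force: [-6.0, 1.7, 8.5]
opening: 0.269
grasp_force: 62.7
time_s: 10.42
eef_pos: [0.6217, 0.2022, 0.2884]
eef_rot: [-0.052, 0.935, -0.151, -0.317]
wrist_force: [-5.8, 0.8, 7.7]
opening: 0.272
grasp_force: 62.6
[0.01965854 0.78658912 0.7192749  0.26243386 2.24330097 2.00923208] [ 0.37059227  1.437827   -0.14834072]
1.23 [0.03, -0.05, 0.09, 0.07, -0.06, 0.19]
1.15 [-0.51, -0.06, 1.66, 0.06, 4.52, 0.2]
1.1 [-0.78, -0.06, 2.66, 0.06, 7.38, 0.2]
1.05 [-1.0, -0.06, 3.68, 0.05, 10.25, 0.2]
1.01 [-1.15, -0.06, 4.49, 0.05, 12.54, 0.2]
0.99 [-1.2, -0.06, 4.91, 0.05, 13.69, 0.2]
```

View pics/s3.png

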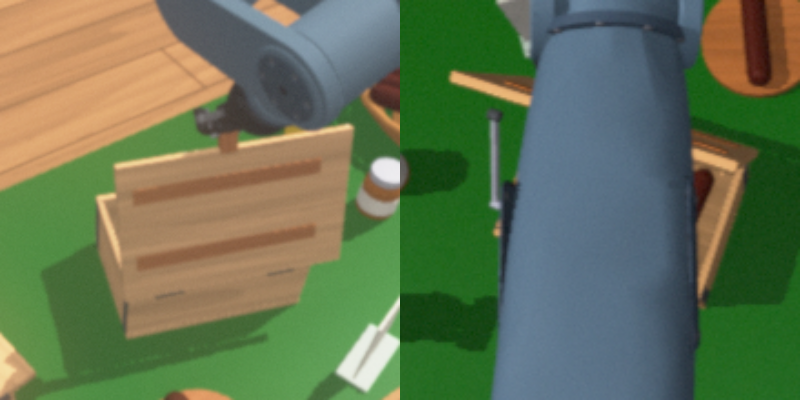

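The scene crop shows the lid standing nearly upright in the gripper. The top crop shows the steel stay raised beside the left wall, from (492,110) to (497,210). I'll check the lid's actual angle.

```bash
cat > ang.py <<'E'
from h import *
from bench import camera
def angle():
    c=camera("scene");W=pts(c,c["extrinsics"]);n=np.array([np.cos(YAW),np.sin(YAW)]);s=np.array([-n[1],n[0]])
    a=W[...,:2]@n;b=W[...,:2]@s
    m=(a>.50)&(a<.66)&(b>.24)&(b<.56)&(W[...,2]>.17)&(W[...,2]<.27)&(c["frame"][...,2]>90)&(c["depth"]>0)
    m=cv2.erode(m.astype(np.uint8),np.ones((5,5)))>0
    f=cv2.fitLine(np.stack([a[m],W[...,2][m]],1).astype(np.float32),cv2.DIST_HUBER,0,.01,.01).ravel()
    return m.sum(),np.arctan2(abs(f[1]),abs(f[0])),f
E
python3 -c "from ang import *;print(angle())"
```

```text
(np.int64(3473), np.float32(1.2380693), array([ 0.3266217 , -0.94515514,  0.6089055 ,  0.22092877], dtype=float32))
```

Lid angle is 1.238, past 1.15. I'll lower it slowly to just above 1.01.

```bash
python3 -m handwheel '[[[-1,-0.15,0,0.4,0,1.1,0],[-1,-0.3,0,0.85,0,2.3,0],[-1,-0.4,0,1.25,0,3.4,0],[-1,-0.5,0,1.65,0,4.5,0],[-1,-0.65,0,2.15,0,6,0],[-1,-0.78,0,2.65,0,7.4,0],[-1,-0.9,0,3.15,0,8.8,0],[-1,-1,0,3.7,0,10.2,0],[-1,-1.08,0,4.1,0,11.4,0],[-1,-1.08,0,4.1,0,11.4,0]]]'
python3 -c "
from ang import *;print(angle(),cur()[0]['torque'])
for a in (1.03,1.01,1.0,.99):print(a,delta(*tgt(TAB,YAW,PIT,lid=a)))"
```

```text
time_s: 11.82
eef_pos: [0.5891, 0.2132, 0.2629]
eef_rot: [-0.036, 0.962, -0.155, -0.222]
wrist_force: [-7.4, 0.4, 9.7]
opening: 0.27
grasp_force: 62.9
(np.int64(4470), np.float32(1.0426286), array([ 0.50395155, -0.8637319 ,  0.58241093,  0.22077589], dtype=float32)) [ 0.28040963  1.79497299 -0.03265713]
1.03 [0.09, -0.05, -0.0, 0.05, 0.01, 0.21]
1.01 [-0.05, -0.05, 0.39, 0.04, 1.16, 0.21]
1.0 [-0.12, -0.05, 0.58, 0.04, 1.73, 0.21]
0.99 [-0.19, -0.05, 0.78, 0.04, 2.3, 0.21]
```

```bash
python3 -m handwheel '[[[-1,-0.05,0,0.2,0,0.6,0],[-1,-0.1,0,0.4,0,1.2,0],[-1,-0.15,0,0.55,0,1.6,0],[-1,-0.15,0,0.55,0,1.6,0],[-1,-0.15,0,0.55,0,1.6,0]]]'
python3 -c "
from ang import *;print(angle(),cur()[0]['torque'])"
```

```text
time_s: 12.5
eef_pos: [0.5865, 0.2141, 0.2596]
eef_rot: [-0.034, 0.965, -0.156, -0.208]
wrist_force: [-5.8, -0.6, 14.1]
opening: 0.273
grasp_force: 63.7
(np.int64(4442), np.float32(1.0208561), array([ 0.52263623, -0.8525558 ,  0.57915103,  0.22110444], dtype=float32)) [ 0.31011713  2.05453455 -0.10640312]
```

```bash
python3 -m handwheel '[[[-1,-0.05,0,0.15,0,0.4,0],[-1,-0.1,0,0.3,0,0.8,0],[-1,-0.1,0,0.3,0,0.8,0],[-1,-0.1,0,0.3,0,0.8,0]]]'
python3 -c "
from ang import *;print(angle(),cur()[0]['torque'])"
```

```text
time_s: 13.05
eef_pos: [0.5868, 0.2141, 0.2585]
eef_rot: [-0.034, 0.967, -0.156, -0.198]
wrist_force: [1.4, -1.5, 17.2]
opening: 0.269
grasp_force: 64.8
(np.int64(4179), np.float32(1.0141964), array([ 0.52830243, -0.8490563 ,  0.57904017,  0.2201874 ], dtype=float32)) [0.10639741 1.18321383 0.0139674 ]
```

```bash
python3 -m handwheel '[[[0,0,0,0,0,0,0],[1,0,0,0,0,0,0],[1,0,0,0,0,0,0],[1,0,0,0,0,0,0],[1,0,0,0,0,0,0]]]'
python3 -c "
from ang import *;print(angle(),cur()[0]['torque'])"
```

```text
time_s: 13.72
eef_pos: [0.5854, 0.2143, 0.254]
eef_rot: [-0.033, 0.967, -0.156, -0.201]
wrist_force: [-0.3, -0.2, 0.3]
opening: 0.999
grasp_force: 0.0
(np.int64(4232), np.float32(1.0247481), array([ 0.51931417, -0.8545834 ,  0.5804662 ,  0.21993178], dtype=float32)) [-0.13153332 -0.18840065 -0.02138183]
```

The lid holds at about 1.02, with zero contact force. Now I'll retreat.

```bash
python3 -m handwheel '[[[1,0,0,-2,0,0,0],[1,0,0,-5,0,0,0],[1,0,0,-8,0,0,0],[1,0,0,-12,0,0,0],[1,0,0,-15,0,0,0],[1,0,0,-15,0,0,0],[1,0,0,-15,0,0,0],[1,0,0,-15,0,0,0]]]'
python3 -c "
from ang import *;print(angle(),cur()[0]['q'])
a=camera('scene');b=camera('top')
cv2.imwrite('pics/s4.png',np.hstack([cv2.resize(a['frame'],(400,300)),cv2.resize(b['frame'],(400,300))]))"
```

```text
time_s: 14.78
eef_pos: [0.6413, 0.1956, 0.3902]
eef_rot: [-0.033, 0.966, -0.156, -0.202]
wrist_force: [-0.4, 1.0, -0.0]
opening: 0.997
grasp_force: 0.0
(np.int64(4464), np.float32(1.0243723), array([ 0.51963526, -0.8543882 ,  0.58011997,  0.22050564], dtype=float32)) [0.04218961 0.64434176 0.66043689 0.17894964 2.21656923 2.01385501]
```

View pics/s4.png

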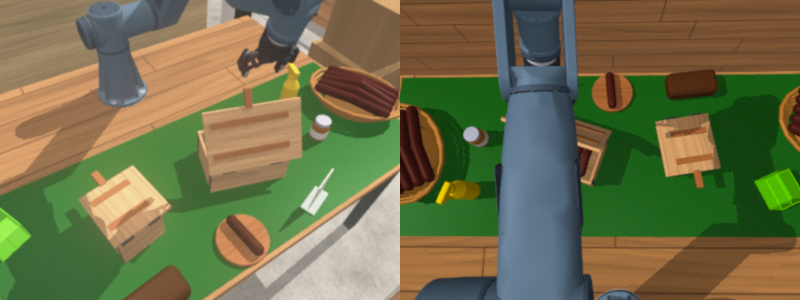

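The scene view shows the wide lid propped open at (250,130), with the gripper clear above it. The narrow bin is shut at (125,200), and nothing else has moved.

```bash
python3 -c "
from bench import ctrl;print(ctrl.hand_in())"
```

```text
the job is handed in; nothing more can be done
None
```

The wide bin's lid stands propped open on its stay at about 1.02 rad (by camera), the narrow bin is still shut, the gripper is clear of everything, and the job was handed in at about 15 s.

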